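Set a ratchet prop four clicks higher and prove that it holds

ROBOT

A 6-joint arm with a two-finger parallel gripper is mounted at the origin on a cart in front of the work surface, level with it; the furniture and walls round the work are solid. World frame = base frame: x ahead of the robot, y to its left, z up, the work surface at z = 0. Lengths are in m, angles in degrees, forces in N, time in s.
With the tool pointing down it reaches from about 0.3 to 1 m from the base axis. Payload 5.1 kg.
Tool frame: the origin (TCP) lies on the centre line of the jaws, within the pads' length; the fingertips stand bot.tcp_to_tips ahead of it and the grasp point (between the pads) lies 2 mm behind it (bot.tcp_to_tips is the distance from the TCP to the fingertips, in m); z points along the fingers, y is the line along which they close (so a half turn about z gives the same grasp; the last joint's range is limited). The gripper opens to 95 mm and grips with 3 to 60 N. Pads are 20 mm wide; open, the fingers measure 119 mm over their backs; the gripper's body (75 mm by 180 mm) begins 59 mm behind the grasp point.
Start: joints at [-69.477, 7.093, 94.555, -0, 78.352, -4.733], TCP at [0.277, -0.588, 0.232] pointing down, gripper open.
Joint ranges: [-149.61, 149.61], [-58.7, 133.49], [1.44, 155.28], [-77.14, 257.14], [18.33, 153.61], [-166.67, 166.67]. Speed limits (degrees/s): [147.25, 147.25, 180, 180, 180, 180].

INTERFACE

Orientations are given as a 3x3 rotation matrix whose columns are the frame's x, y, z axes.
In Python, from cell import bot gives the robot as it stands.
- The arm moves only by the tool drive_tool, never from a script. Its argument "steps" is a list of rows, each an object with "travel": the shift along the world's x, y, z in cm, a list of three; "roll": the turn about the world's z in rad; "jaw": the opening, from 0 (shut) to 1 (fully open). A call has 1 to 5 rows; each row shifts and turns the commanded pose from where the row before left it; what a row does not reach is not made up. A row lasts 1/12 s, in which the tool goes at most 41.7 mm and 7.16 degrees, less where a joint would pass 70% of its speed; a pose out of reach is approached as far as the arm can. A call with a gripper value outside its range is refused whole. The fingers move at their own pace and stop on an object; "force" is the grip in N (left out, the last holds). Time passes only in rows, so rows that do not move let the fingers close. It gives the time, the measured TCP pose, the force, the opening and the grip force at its end, in the units of the state.
- bot.read_state(): the state, without advancing time (a new reading comes with each control period).
- bot.grab_frame(name): name is "side" or "top" or "wrist"; returns (picture, depth): 384x512x3 uint8, blue, green, red; 384x512 float32, m along the optical axis (not along the pixel's ray), 0 where there is no reading.
- bot.camera_model(name): a dict with "camera_matrix" (3x3 intrinsics, pixels), "distortion" ([k1, k2, p1, p2, k3] as OpenCV has them; the pictures are not rectified), "world_to_cam" (4x4, takes a point from world to camera coordinates). Camera axes: x right, y down, z forward; pixel columns grow to the right and rows downward; lengths in m; the calibration is good to about 2 mm. A picture is of the moment at which its call begins: read the wrist's pose just before it. camera_model takes no time and is no camera call; for the wrist camera it gives the pose at the moment of the call.
- bot.finish_job(): hands the job in; it is judged then, once.
Trained networks look in the newest picture that a camera, given by its name, has taken for a name from the list of things; names that differ only in an ending like _2 or _b are one class to them, and where a whole thing is asked for, a point or a joint stands for the part that bears it (a point fixed in the world has none). Each returns a list of dicts, best first, with "score" (0 to 1); they miss things now and then, are a little off and sometimes report something else, mostly with a low value. They report only what shows in the picture. A call takes as long as a camera call.
- bot.spot_in(name, camera): "location" ([x, y, z] in m, in world coordinates, good to about 4 mm: the middle of the surface that is visible of it).
- bot.trace(name, camera): "region" (384x512 bool, what is visible of it).
The state is a dict: "t": time; "qpos": joint angles; "qvel": joint speeds; "effort": joint torques, N m; "eef_pos": TCP position; "tcp_rot": TCP orientation; "contact_force": force on the tool from outside, world axes, zero at the start; "moment": the same for the moment, N m; "finger_gap": finger opening in m; "gripper_force": force on a finger pad.
Only numpy, scipy, OpenCV 4.12 (cv2) and the standard library are available. Lean on these libraries where they do the work, as an engineer would, in place of code of your own. Each camera call takes 0.05 s, during which the arm holds its last target. There are 200 camera calls.

TASK

Set the little ratchet prop for the graphics card: pull its column straight up by its knob by exactly four clicks of the pawl from where it stands now, and let it down, without forcing it, so that it rests on that fourth notch (it cannot be lowered again if you pull it past a fifth click). Then let go of the knob and prove that the prop holds: press down on the rubber cushion on its top for a moment with about 12 newtons, firmly but never as hard as 20. Leave the prop standing at that notch, with the things around it undisturbed.

Things in the scene. Friction and masses are not known exactly. Their poses are not given: they have to be found in the camera images.
- prop_stand: the ratchet prop, fixed to the desk by its dark foot (110 x 90 mm, 13 mm high); origin at the centre of the foot's underside, z up, its pawl housing looks along its own -x. An open-fronted aluminium channel 36 mm square rises from the foot to 101 mm above the desk; the column slides straight up and down in it
- column: the steel column, nine saw teeth down its front (-x) face, black round knob at its top; origin on its axis, at desk height on the lowest notch. It weighs 0.2 to 0.35 kg and falls freely until a tooth rests on the pawl. The even step between teeth is somewhere from 6 to 15 mm (count by feel). It starts on one of the three lowest notches; its travel ends 65 mm above the lowest
- pawl: the spring pawl, between two steel cheeks at the channel's front, 84 mm above the desk. Each tooth pulled up past it pushes it back: the pull grows by 4 to 8 N over the column's weight, to some 10 N in all, and drops suddenly at the click, when the pawl springs in under the tooth. Let go, the column sinks back by less than one step on to the pawl
- knob (a point): centre of the knurled black knob, an upright cylinder 34 mm in diameter and 26 mm high (13 mm above and below this point), on the column's axis; free all round to be gripped from above
- cushion_foot (a point): centre of the underside of the rubber cushion, an upright disc 24 mm in diameter on top of the prop; this point is 17 mm above the knob's centre. The worn rubber is somewhere between 8 and 14 mm thick, so its top must be felt for. It sinks on a stiff spring, by less than 4 mm in all and by only a millimetre or so under the load asked for
- mouse: black computer mouse, 125 x 68 x 42 mm, bystander, lying behind the prop
- phone: black phone lying flat, 148 x 72 x 8 mm, bystander
- earbud_case: grey ear-bud case, 60 mm wide, 45 mm high, bystander
- screw_tin: round screw tin, 54 mm across, 23 mm high, bystander beside the prop's foot
- paste_syringe: small grey syringe, 100 mm long, lying on the other side of the prop's foot, bystander
- tape_roll: roll of dark tape lying flat, 58 mm across, 19 mm high, bystander

How it is judged (in metres and radians):
On the way, in this order (a step that is already met when the one before it is completed fails the run):
1. the column rests on the fourth notch above its start, let go (distance of knob from where it was at the start of the episode between 0.0295 and 0.0345 m and linear speed of column below 0.01 m/s and contact force between the fingers and column below 0.1 N), for 0.3 s.
2. the cushion is pressed down with more than 9 N while the column stands on that notch (contact force between anything else and cushion above 9 N and distance of knob from where it was at the start of the episode between 0.0295 and 0.0345 m), for 0.2 s.
At the end, for the whole second after the job is handed in: The column rests, let go and still, on the fourth notch above the one it started on (raised 32 mm, +-2.5 mm), after the cushion was pressed with 9 to 20 N for 0.2 s (distance of knob from where it was at the start of the episode between 0.0295 and 0.0345 m and linear speed of column below 0.01 m/s and contact force between anything else and cushion below 0.3 N); the robot touches nothing.
It fails at once if the cushion is pressed with 20 N or more (contact force between anything else and cushion above 20 N).
It fails at once if the column is forced down on its pawl with more than 30 N (contact force between pawl and column above 30 N).
It fails at once if a bystander is moved more than 20 mm (distance of any of mouse, phone, earbud_case, screw_tin, paste_syringe, tape_roll from where it was at the start of the episode above 0.02 m).
It also fails if it takes over 61 s, if anything falls off the work surface, if the arm or the gripper's body presses on something with over 40 N, if the wrist force passes 120 N, or if a joint passes its speed limit or range.

## Working session

There is one attempt and no reset: what is moved stays moved. The work goes in short steps, Python scripts to look and compute and a tool call to move; the robot and the scene stay as the last step left them, time stands still between calls to the robot, and variables do not carry over. Pictures are saved under pics/ and viewed, at most 10 in all, crops included, and the job is handed in when it is done.

Besides the shell and the picture viewer there is one more tool, called after "Request:" by a JSON object that holds its "op" and its "data". drive_tool: Moves the arm, as the interface text tells. Its arguments: {"type":"object","properties":{"steps":{"type":"array","items":{"type":"object","properties":{"travel":{"type":"array","items":{"type":"number"}},"roll":{"type":"number"},"jaw":{"type":"number"}}}},"force":{"type":"number"}},"required":["steps"]}

```bash
mkdir -p pics
cat > h.py <<'E'
from cell import bot
import cv2, numpy as np
def spots(cam,names):
    p,d=bot.grab_frame(cam)
    for n in names:
        r=bot.spot_in(n,cam)
        print(cam,n,[(np.round(x['location'],4).tolist(),round(x['score'],2)) for x in r[:2]])
    return p,d
E
python3 - <<'E'
from h import *
print(bot.tcp_to_tips); s=bot.read_state(); print({k:np.round(v,3).tolist() for k,v in s.items()})
a,_=spots('top',['knob','cushion_foot','prop_stand','mouse','phone','earbud_case','screw_tin','paste_syringe','tape_roll'])
b,_=spots('side',['knob','cushion_foot','prop_stand'])
cv2.imwrite('pics/a.png',cv2.resize(np.vstack([a,b]),(400*1,600)))
cv2.imwrite('pics/top.png',a);cv2.imwrite('pics/side.png',b)
print(bot.read_state()['t'])
E
```

```text
0.017
{'t': 0.0, 'qpos': [-69.478, 7.134, 94.635, 0.0, 78.35, -4.733], 'qvel': [0.037, -0.012, 0.019, 0.029, 0.11, 0.043], 'effort': [-0.0, -41.761, -35.993, 0.077, 0.049, -0.0], 'eef_pos': [0.277, -0.587, 0.23], 'tcp_rot': [[0.904, 0.427, -0.001], [0.427, -0.904, 0.002], [0.0, -0.002, -1.0]], 'contact_force': [0.856, -0.041, -0.09], 'moment': [0.003, -0.045, -0.002], 'gripper_force': 0.0, 'finger_gap': 0.095}
top knob [([0.4884, 0.0406, 0.0096], 0.62), ([0.4931, 0.0482, 0.1554], 0.58)]
top cushion_foot [([0.4968, 0.0464, 0.1721], 0.44)]
top prop_stand [([0.489, 0.0419, 0.01], 0.64)]
top mouse [([0.7109, 0.085, 0.0329], 0.68)]
top phone [([0.7264, -0.1047, 0.0069], 0.95), ([0.4873, 0.0416, 0.0111], 0.49)]
top earbud_case [([0.5666, -0.3319, 0.0469], 0.77)]
top screw_tin [([0.4545, -0.0369, 0.0219], 0.89), ([0.4134, -0.4212, 0.0174], 0.52)]
top paste_syringe [([0.5165, 0.1162, 0.0103], 0.56)]
top tape_roll [([0.413, -0.4194, 0.0192], 0.64)]
side knob [([0.4962, 0.0587, 0.1489], 0.68)]
side cushion_foot [([0.4975, 0.0582, 0.1746], 0.38)]
side prop_stand [([0.4916, 0.0721, 0.032], 0.85)]
0.7
```

View pics/top.png

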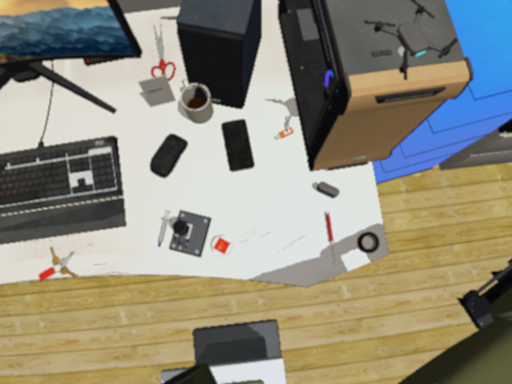

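View pics/side.png

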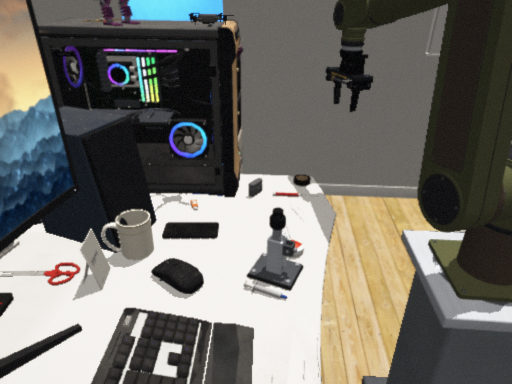

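Both views agree: the prop is at about (0.496, 0.048), with the knob centre near z≈0.15. It's at top-view pixel (180,228) and side-view pixel (278,216), and the tin and syringe sit low on either side. The path is clear at height, so I'm moving over.

Request:
{"op": "drive_tool", "data": {"steps": [{"travel":[1.3,3.7,1],"jaw":1},{"travel":[1.3,3.8,1]},{"travel":[1.3,3.8,1]},{"travel":[1.3,3.8,0]},{"travel":[1.3,3.8,0]}]}}

```text
invalid input
```

Request:
{"op": "drive_tool", "data": {"steps": [{"travel":[1.3,3.8,0]},{"travel":[1.3,3.8,0]},{"travel":[1.3,3.8,0]},{"travel":[1.3,3.8,0]},{"travel":[1.3,3.8,0]}]}}

```text
invalid input
```

Request:
{"op": "drive_tool", "data": {"steps": [{"travel":[1.3,3.8,0]},{"travel":[1.3,3.8,0]},{"travel":[1.3,3.8,0]},{"travel":[0,0,0]},{"travel":[0,0,0]}]}}

```text
invalid input
```

Run:
```python
from h import *
s=bot.read_state(); print({k:np.round(s[k],4).tolist() for k in ['t','qpos','eef_pos','tcp_rot','contact_force']})
a,d=spots('wrist',['knob','cushion_foot'])
cv2.imwrite('pics/w1.png',a)
m=bot.camera_model('wrist'); print(np.round(np.linalg.inv(m['world_to_cam']),3))
```

```text
{'t': 0.7, 'qpos': [-69.476, 7.0905, 94.5543, 0.0003, 78.3531, -4.7336], 'eef_pos': [0.2773, -0.5879, 0.2317], 'tcp_rot': [[0.9044, 0.4267, 0.0], [0.4267, -0.9044, -0.0], [0.0, 0.0, -1.0]], 'contact_force': [-0.1648, 0.4481, 0.1844]}
wrist knob []
wrist cushion_foot []
[[ 0.426 -0.868 -0.256  0.35 ]
 [-0.905 -0.409 -0.12  -0.553]
 [-0.001  0.283 -0.959  0.383]
 [ 0.     0.     0.     1.   ]]
```

View pics/w1.png

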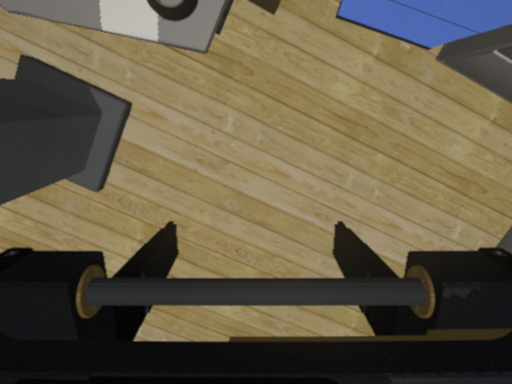

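The moves were refused, so the arm hasn't moved and the picture shows only the floor and cart. Each row probably needs all three fields.

Request:
{"op": "drive_tool", "data": {"steps": [{"travel":[1.3,3.7,1],"roll":0,"jaw":1},{"travel":[1.3,3.8,1],"roll":0,"jaw":1},{"travel":[1.3,3.8,1],"roll":0,"jaw":1},{"travel":[1.3,3.8,0],"roll":0,"jaw":1},{"travel":[1.3,3.8,0],"roll":0,"jaw":1}]}}

```text
t: 1.27
eef_pos: [0.3428, -0.3976, 0.2628]
tcp_rot: [[0.905, 0.426, 0.001], [0.426, -0.905, -0.002], [0.001, 0.002, -1.0]]
contact_force: [1.2, 0.4, 0.5]
finger_gap: 0.0954
gripper_force: 0.0
```

Request:
{"op": "drive_tool", "data": {"steps": [{"travel":[1.3,3.8,0],"roll":0,"jaw":1},{"travel":[1.3,3.8,0],"roll":0,"jaw":1},{"travel":[1.3,3.8,0],"roll":0,"jaw":1},{"travel":[1.3,3.8,0],"roll":0,"jaw":1},{"travel":[1.3,3.8,0],"roll":0,"jaw":1}]}}

```text
t: 1.68
eef_pos: [0.4075, -0.207, 0.262]
tcp_rot: [[0.905, 0.426, 0.001], [0.426, -0.905, -0.001], [0.001, 0.001, -1.0]]
contact_force: [1.2, -0.6, -0.8]
finger_gap: 0.0951
gripper_force: 0.0
```

Request:
{"op": "drive_tool", "data": {"steps": [{"travel":[1.3,3.8,0],"roll":0,"jaw":1},{"travel":[1.3,3.8,0],"roll":0,"jaw":1},{"travel":[1.3,3.8,0],"roll":0,"jaw":1},{"travel":[0,0,0],"roll":0,"jaw":1},{"travel":[0,0,0],"roll":0,"jaw":1}]}}

```text
t: 2.1
eef_pos: [0.4466, -0.0932, 0.2619]
tcp_rot: [[0.902, 0.431, 0.0], [0.431, -0.902, -0.0], [0.0, 0.001, -1.0]]
contact_force: [0.3, -0.5, 0.4]
finger_gap: 0.095
gripper_force: 0.0
```

Run:
```python
from h import *
s=bot.read_state(); print({k:np.round(s[k],4).tolist() for k in ['t','qpos','eef_pos','contact_force']})
m=bot.camera_model('wrist')
a,d=spots('wrist',['knob','cushion_foot'])
cv2.imwrite('pics/w2.png',a); np.savez('w2.npz',d=d)
T=np.linalg.inv(m['world_to_cam']); K=np.array(m['camera_matrix']);D=np.array(m['distortion'])
v,u=np.mgrid[:384,:512]
n=cv2.undistortPoints(np.stack([u,v],-1).reshape(-1,1,2).astype(np.float64),K,D).reshape(-1,2)
z=d.reshape(-1,1); P=(np.c_[n*z,z])@T[:3,:3].T+T[:3,3]
ok=(z[:,0]>0)&(abs(P[:,0]-.496)<.05)&(abs(P[:,1]-.048)<.05)&(P[:,2]>.115)&(P[:,2]<.2)
Q=P[ok]; h,e=np.histogram(Q[:,2],np.arange(.115,.2,.0025))
for i in range(len(h)):
    if h[i]>20:
        R=Q[(Q[:,2]>=e[i])&(Q[:,2]<e[i+1])]; print(round(e[i],4),h[i],np.round(R.min(0)[:2],4),np.round(R.max(0)[:2],4))
```

```text
{'t': 2.1, 'qpos': [-18.517, -19.5219, 116.1208, -0.0229, 83.3791, 45.9539], 'eef_pos': [0.4466, -0.0932, 0.2619], 'contact_force': [0.2736, -0.5417, 0.3817]}
wrist knob [([0.4992, 0.0422, 0.1597], 0.84)]
wrist cushion_foot [([0.4966, 0.0485, 0.1712], 0.61)]
0.1325 39 [0.4838 0.0315] [0.5148 0.0488]
0.135 38 [0.4826 0.0316] [0.5137 0.0433]
0.1375 42 [0.4827 0.0314] [0.5149 0.0489]
0.14 43 [0.4825 0.0318] [0.5142 0.048 ]
0.1425 40 [0.4822 0.0315] [0.5154 0.0542]
0.145 54 [0.4792 0.0317] [0.5147 0.0531]
0.1475 56 [0.4797 0.0318] [0.5154 0.0535]
0.15 99 [0.4796 0.0318] [0.5152 0.0634]
0.1525 432 [0.4804 0.0323] [0.5142 0.0617]
0.155 167 [0.4815 0.0334] [0.5132 0.0602]
0.16 30 [0.4879 0.0383] [0.5091 0.0499]
0.1625 36 [0.4855 0.0377] [0.5092 0.0505]
0.165 44 [0.4858 0.0378] [0.5093 0.0515]
0.1675 94 [0.4855 0.0379] [0.5091 0.0614]
0.17 736 [0.486 0.038] [0.5085 0.0612]
```

View pics/w2.png

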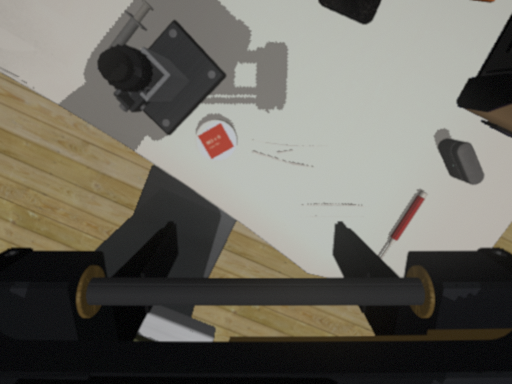

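Request:
{"op": "drive_tool", "data": {"steps": [{"travel":[1.3,3.6,0],"roll":0,"jaw":1},{"travel":[1.3,3.6,0],"roll":0,"jaw":1},{"travel":[1.3,3.5,0],"roll":0,"jaw":1},{"travel":[1.2,3.5,0],"roll":0,"jaw":1},{"travel":[0,0,-2],"roll":0,"jaw":1}]}}

```text
t: 2.67
eef_pos: [0.5009, 0.0498, 0.2459]
tcp_rot: [[0.904, 0.428, 0.009], [0.428, -0.904, 0.002], [0.009, 0.002, -1.0]]
contact_force: [0.1, 0.2, 0.8]
finger_gap: 0.095
gripper_force: 0.0
```

Request:
{"op": "drive_tool", "data": {"steps": [{"travel":[0,0,-1],"roll":0,"jaw":1},{"travel":[0,0,-1],"roll":0,"jaw":1},{"travel":[0,0,0],"roll":0,"jaw":1}]}}

```text
t: 2.92
eef_pos: [0.4957, 0.0455, 0.2185]
tcp_rot: [[0.906, 0.424, -0.005], [0.424, -0.906, -0.0], [-0.005, -0.002, -1.0]]
contact_force: [-0.7, -0.2, 0.2]
finger_gap: 0.0949
gripper_force: 0.0
```

Request:
{"op": "drive_tool", "data": {"steps": [{"travel":[0,0,-2],"roll":0,"jaw":1},{"travel":[0,0,-2],"roll":0,"jaw":1},{"travel":[0,0,-2],"roll":0,"jaw":1},{"travel":[0,0,-1.5],"roll":0,"jaw":1},{"travel":[0,0,0],"roll":0,"jaw":1}]}}

```text
t: 3.33
eef_pos: [0.4949, 0.0456, 0.1433]
tcp_rot: [[0.906, 0.424, -0.006], [0.424, -0.906, -0.0], [-0.006, -0.003, -1.0]]
contact_force: [-0.8, 0.0, -0.5]
finger_gap: 0.0952
gripper_force: 0.0
```

Request:
{"op": "drive_tool", "data": {"steps": [{"travel":[0,0,0],"roll":0,"jaw":1},{"travel":[0,0,0],"roll":0,"jaw":1}]}}

```text
t: 3.5
eef_pos: [0.4981, 0.0462, 0.1481]
tcp_rot: [[0.905, 0.425, 0.002], [0.425, -0.905, -0.0], [0.002, 0.001, -1.0]]
contact_force: [-0.5, 0.1, 0.8]
finger_gap: 0.0951
gripper_force: 0.0
```

Request:
{"op": "drive_tool", "data": {"steps": [{"travel":[0,0.3,-0.4],"roll":0,"jaw":1},{"travel":[0,0,0],"roll":0,"jaw":1},{"travel":[0,0,0],"roll":0,"jaw":0.45},{"travel":[0,0,0],"roll":0,"jaw":0.45},{"travel":[0,0,0],"roll":0,"jaw":0.45}], "force": 30}}

```text
t: 3.92
eef_pos: [0.4975, 0.0502, 0.143]
tcp_rot: [[0.904, 0.427, 0.001], [0.427, -0.904, 0.0], [0.001, 0.0, -1.0]]
contact_force: [0.1, 0.4, -0.6]
finger_gap: 0.0804
gripper_force: 0.0
```

Request:
{"op": "drive_tool", "data": {"steps": [{"travel":[0,0,0],"roll":0,"jaw":0.25},{"travel":[0,0,0],"roll":0,"jaw":0.25},{"travel":[0,0,0],"roll":0,"jaw":0.25},{"travel":[0,0,0],"roll":0,"jaw":0.25}], "force": 30}}

```text
t: 4.25
eef_pos: [0.4973, 0.0501, 0.1427]
tcp_rot: [[0.904, 0.427, -0.0], [0.427, -0.904, -0.0], [-0.0, -0.0, -1.0]]
contact_force: [-0.2, 0.1, -0.0]
finger_gap: 0.0537
gripper_force: 0.0
```

Request:
{"op": "drive_tool", "data": {"steps": [{"travel":[0,0,0],"roll":0,"jaw":0.25},{"travel":[0,0,0],"roll":0,"jaw":0.25},{"travel":[0,0,0],"roll":0,"jaw":0.25},{"travel":[0,0,0],"roll":0,"jaw":0.25}]}}

```text
t: 4.58
eef_pos: [0.4978, 0.0491, 0.1427]
tcp_rot: [[0.904, 0.427, 0.001], [0.427, -0.904, -0.003], [0.0, 0.003, -1.0]]
contact_force: [1.6, -4.2, -1.6]
finger_gap: 0.0336
gripper_force: 30.0
```

Request:
{"op": "drive_tool", "data": {"steps": [{"travel":[0,-0.1,0.1],"roll":0,"jaw":0.25},{"travel":[0,0,0],"roll":0,"jaw":0.25}]}}

```text
t: 4.75
eef_pos: [0.4978, 0.0489, 0.1437]
tcp_rot: [[0.904, 0.427, 0.001], [0.427, -0.904, -0.0], [0.001, 0.001, -1.0]]
contact_force: [3.1, -0.8, -2.3]
finger_gap: 0.0336
gripper_force: 30.0
```

Request:
{"op": "drive_tool", "data": {"steps": [{"travel":[0,0,0.1],"roll":0,"jaw":0.25},{"travel":[0,0,0],"roll":0,"jaw":0.25}]}}

```text
t: 4.92
eef_pos: [0.4978, 0.0489, 0.1444]
tcp_rot: [[0.904, 0.427, 0.001], [0.427, -0.904, -0.0], [0.001, 0.001, -1.0]]
contact_force: [4.8, -1.4, -5.3]
finger_gap: 0.0335
gripper_force: 30.0
```

Request:
{"op": "drive_tool", "data": {"steps": [{"travel":[0,0,0.1],"roll":0,"jaw":0.25},{"travel":[0,0,0],"roll":0,"jaw":0.25}]}}

```text
t: 5.08
eef_pos: [0.4978, 0.0489, 0.1447]
tcp_rot: [[0.904, 0.427, 0.002], [0.427, -0.904, -0.0], [0.001, 0.001, -1.0]]
contact_force: [7.5, -1.4, -8.5]
finger_gap: 0.0333
gripper_force: 30.0
```

Request:
{"op": "drive_tool", "data": {"steps": [{"travel":[0,0,0.1],"roll":0,"jaw":0.25},{"travel":[0,0,0],"roll":0,"jaw":0.25}]}}

```text
t: 5.25
eef_pos: [0.4977, 0.0489, 0.1452]
tcp_rot: [[0.904, 0.427, 0.002], [0.427, -0.904, -0.0], [0.001, 0.001, -1.0]]
contact_force: [8.0, -1.3, -9.6]
finger_gap: 0.0336
gripper_force: 30.0
```

Request:
{"op": "drive_tool", "data": {"steps": [{"travel":[0,0,0.1],"roll":0,"jaw":0.25},{"travel":[0,0,0],"roll":0,"jaw":0.25}]}}

```text
t: 5.42
eef_pos: [0.4977, 0.0489, 0.146]
tcp_rot: [[0.904, 0.427, 0.002], [0.427, -0.904, -0.0], [0.001, 0.001, -1.0]]
contact_force: [8.2, -0.7, -12.0]
finger_gap: 0.0335
gripper_force: 30.0
```

Request:
{"op": "drive_tool", "data": {"steps": [{"travel":[0,0,0.1],"roll":0,"jaw":0.25},{"travel":[0,0,0],"roll":0,"jaw":0.25}]}}

```text
t: 5.58
eef_pos: [0.4977, 0.0489, 0.1468]
tcp_rot: [[0.904, 0.427, 0.002], [0.427, -0.904, -0.0], [0.001, 0.001, -1.0]]
contact_force: [9.1, -2.0, -11.9]
finger_gap: 0.0334
gripper_force: 30.0
```

Request:
{"op": "drive_tool", "data": {"steps": [{"travel":[0,0,0.1],"roll":0,"jaw":0.25},{"travel":[0,0,0],"roll":0,"jaw":0.25}]}}

```text
t: 5.75
eef_pos: [0.4977, 0.0489, 0.1477]
tcp_rot: [[0.904, 0.427, 0.002], [0.427, -0.904, -0.0], [0.001, 0.001, -1.0]]
contact_force: [8.4, -1.1, -13.2]
finger_gap: 0.0332
gripper_force: 30.0
```

Request:
{"op": "drive_tool", "data": {"steps": [{"travel":[0,0,0.1],"roll":0,"jaw":0.25},{"travel":[0,0,0],"roll":0,"jaw":0.25}]}}

```text
t: 5.92
eef_pos: [0.4977, 0.0489, 0.1486]
tcp_rot: [[0.904, 0.427, 0.002], [0.427, -0.904, -0.0], [0.001, 0.001, -1.0]]
contact_force: [8.9, -1.5, -13.8]
finger_gap: 0.034
gripper_force: 30.0
```

Request:
{"op": "drive_tool", "data": {"steps": [{"travel":[0,0,0.1],"roll":0,"jaw":0.25},{"travel":[0,0,0],"roll":0,"jaw":0.25}]}}

```text
t: 6.08
eef_pos: [0.4977, 0.0489, 0.1497]
tcp_rot: [[0.904, 0.427, 0.002], [0.427, -0.904, -0.0], [0.001, 0.001, -1.0]]
contact_force: [10.2, -0.7, -11.6]
finger_gap: 0.0337
gripper_force: 30.0
```

Request:
{"op": "drive_tool", "data": {"steps": [{"travel":[0,0,0.1],"roll":0,"jaw":0.25},{"travel":[0,0,0],"roll":0,"jaw":0.25}]}}

```text
t: 6.25
eef_pos: [0.4977, 0.0489, 0.1522]
tcp_rot: [[0.904, 0.427, 0.001], [0.427, -0.904, -0.0], [0.001, 0.001, -1.0]]
contact_force: [4.5, -1.6, -4.9]
finger_gap: 0.0335
gripper_force: 30.0
```

Request:
{"op": "drive_tool", "data": {"steps": [{"travel":[0,0,0.1],"roll":0,"jaw":0.25},{"travel":[0,0,0],"roll":0,"jaw":0.25}]}}

```text
t: 6.42
eef_pos: [0.4977, 0.0489, 0.1526]
tcp_rot: [[0.904, 0.427, 0.002], [0.427, -0.904, -0.0], [0.001, 0.001, -1.0]]
contact_force: [7.3, -1.4, -8.7]
finger_gap: 0.0335
gripper_force: 30.0
```

Request:
{"op": "drive_tool", "data": {"steps": [{"travel":[0,0,0.1],"roll":0,"jaw":0.25},{"travel":[0,0,0],"roll":0,"jaw":0.25}]}}

```text
t: 6.58
eef_pos: [0.4977, 0.0489, 0.1531]
tcp_rot: [[0.904, 0.427, 0.002], [0.427, -0.904, -0.0], [0.001, 0.001, -1.0]]
contact_force: [8.2, -1.0, -11.2]
finger_gap: 0.0336
gripper_force: 30.0
```

Request:
{"op": "drive_tool", "data": {"steps": [{"travel":[0,0,0.1],"roll":0,"jaw":0.25},{"travel":[0,0,0],"roll":0,"jaw":0.25}]}}

```text
t: 6.75
eef_pos: [0.4977, 0.0489, 0.1539]
tcp_rot: [[0.904, 0.427, 0.002], [0.427, -0.904, -0.0], [0.001, 0.001, -1.0]]
contact_force: [8.6, -1.8, -10.9]
finger_gap: 0.0339
gripper_force: 30.0
```

Request:
{"op": "drive_tool", "data": {"steps": [{"travel":[0,0,0.1],"roll":0,"jaw":0.25},{"travel":[0,0,0],"roll":0,"jaw":0.25}]}}

```text
t: 6.92
eef_pos: [0.4977, 0.0489, 0.1547]
tcp_rot: [[0.904, 0.427, 0.002], [0.427, -0.904, -0.0], [0.001, 0.001, -1.0]]
contact_force: [9.9, -1.2, -12.0]
finger_gap: 0.0336
gripper_force: 30.0
```

Request:
{"op": "drive_tool", "data": {"steps": [{"travel":[0,0,0.1],"roll":0,"jaw":0.25},{"travel":[0,0,0],"roll":0,"jaw":0.25}]}}

```text
t: 7.08
eef_pos: [0.4977, 0.0489, 0.1557]
tcp_rot: [[0.904, 0.427, 0.002], [0.427, -0.904, -0.0], [0.001, 0.001, -1.0]]
contact_force: [10.5, -1.5, -12.4]
finger_gap: 0.0336
gripper_force: 30.0
```

Request:
{"op": "drive_tool", "data": {"steps": [{"travel":[0,0,0.1],"roll":0,"jaw":0.25},{"travel":[0,0,0],"roll":0,"jaw":0.25}]}}

```text
t: 7.25
eef_pos: [0.4977, 0.0489, 0.1566]
tcp_rot: [[0.904, 0.427, 0.002], [0.427, -0.904, -0.0], [0.001, 0.001, -1.0]]
contact_force: [9.3, -1.7, -12.3]
finger_gap: 0.0332
gripper_force: 30.0
```

Request:
{"op": "drive_tool", "data": {"steps": [{"travel":[0,0,0.1],"roll":0,"jaw":0.25},{"travel":[0,0,0],"roll":0,"jaw":0.25}]}}

```text
t: 7.42
eef_pos: [0.4977, 0.0489, 0.1577]
tcp_rot: [[0.904, 0.427, 0.001], [0.427, -0.904, -0.0], [0.001, 0.001, -1.0]]
contact_force: [10.2, -1.9, -12.7]
finger_gap: 0.0338
gripper_force: 30.0
```

Request:
{"op": "drive_tool", "data": {"steps": [{"travel":[0,0,0.1],"roll":0,"jaw":0.25},{"travel":[0,0,0],"roll":0,"jaw":0.25}]}}

```text
t: 7.58
eef_pos: [0.4978, 0.0489, 0.1601]
tcp_rot: [[0.904, 0.427, 0.001], [0.427, -0.904, -0.0], [0.001, 0.001, -1.0]]
contact_force: [4.4, -2.0, -3.0]
finger_gap: 0.0336
gripper_force: 30.0
```

Request:
{"op": "drive_tool", "data": {"steps": [{"travel":[0,0,0.1],"roll":0,"jaw":0.25},{"travel":[0,0,0],"roll":0,"jaw":0.25}]}}

```text
t: 7.75
eef_pos: [0.4977, 0.0489, 0.1606]
tcp_rot: [[0.904, 0.427, 0.002], [0.427, -0.904, -0.0], [0.001, 0.001, -1.0]]
contact_force: [8.0, -1.5, -7.6]
finger_gap: 0.0336
gripper_force: 30.0
```

Request:
{"op": "drive_tool", "data": {"steps": [{"travel":[0,0,0.1],"roll":0,"jaw":0.25},{"travel":[0,0,0],"roll":0,"jaw":0.25}]}}

```text
t: 7.92
eef_pos: [0.4977, 0.0489, 0.1611]
tcp_rot: [[0.904, 0.427, 0.002], [0.427, -0.904, -0.0], [0.001, 0.001, -1.0]]
contact_force: [8.2, -1.0, -10.5]
finger_gap: 0.0336
gripper_force: 30.0
```

Request:
{"op": "drive_tool", "data": {"steps": [{"travel":[0,0,0.1],"roll":0,"jaw":0.25},{"travel":[0,0,0],"roll":0,"jaw":0.25}]}}

```text
t: 8.08
eef_pos: [0.4977, 0.0489, 0.1619]
tcp_rot: [[0.904, 0.427, 0.002], [0.427, -0.904, -0.0], [0.001, 0.001, -1.0]]
contact_force: [8.9, -1.8, -11.4]
finger_gap: 0.0338
gripper_force: 30.0
```

Request:
{"op": "drive_tool", "data": {"steps": [{"travel":[0,0,0.1],"roll":0,"jaw":0.25},{"travel":[0,0,0],"roll":0,"jaw":0.25}]}}

```text
t: 8.25
eef_pos: [0.4977, 0.0489, 0.1628]
tcp_rot: [[0.904, 0.427, 0.002], [0.427, -0.904, -0.0], [0.001, 0.001, -1.0]]
contact_force: [8.7, -1.0, -11.3]
finger_gap: 0.0335
gripper_force: 30.0
```

Request:
{"op": "drive_tool", "data": {"steps": [{"travel":[0,0,0.1],"roll":0,"jaw":0.25},{"travel":[0,0,0],"roll":0,"jaw":0.25}]}}

```text
t: 8.42
eef_pos: [0.4977, 0.0489, 0.1636]
tcp_rot: [[0.904, 0.427, 0.002], [0.427, -0.904, -0.0], [0.001, 0.001, -1.0]]
contact_force: [9.6, -2.2, -12.6]
finger_gap: 0.0334
gripper_force: 30.0
```

Request:
{"op": "drive_tool", "data": {"steps": [{"travel":[0,0,0.1],"roll":0,"jaw":0.25},{"travel":[0,0,0],"roll":0,"jaw":0.25}]}}

```text
t: 8.58
eef_pos: [0.4977, 0.0489, 0.1644]
tcp_rot: [[0.904, 0.427, 0.002], [0.427, -0.904, -0.0], [0.001, 0.001, -1.0]]
contact_force: [10.5, -1.9, -13.4]
finger_gap: 0.0338
gripper_force: 30.0
```

Request:
{"op": "drive_tool", "data": {"steps": [{"travel":[0,0,0.1],"roll":0,"jaw":0.25},{"travel":[0,0,0],"roll":0,"jaw":0.25}]}}

```text
t: 8.75
eef_pos: [0.4977, 0.0489, 0.1655]
tcp_rot: [[0.904, 0.427, 0.001], [0.427, -0.904, -0.0], [0.001, 0.001, -1.0]]
contact_force: [9.6, -1.7, -13.3]
finger_gap: 0.0334
gripper_force: 30.0
```

Request:
{"op": "drive_tool", "data": {"steps": [{"travel":[0,0,0.1],"roll":0,"jaw":0.25},{"travel":[0,0,0],"roll":0,"jaw":0.25}]}}

```text
t: 8.92
eef_pos: [0.4977, 0.0489, 0.1679]
tcp_rot: [[0.904, 0.427, 0.001], [0.427, -0.904, -0.0], [0.001, 0.001, -1.0]]
contact_force: [5.3, -1.4, -2.0]
finger_gap: 0.0335
gripper_force: 30.0
```

Request:
{"op": "drive_tool", "data": {"steps": [{"travel":[0,0,0.1],"roll":0,"jaw":0.25},{"travel":[0,0,0],"roll":0,"jaw":0.25}]}}

```text
t: 9.08
eef_pos: [0.4977, 0.0489, 0.1686]
tcp_rot: [[0.904, 0.427, 0.001], [0.427, -0.904, -0.0], [0.001, 0.001, -1.0]]
contact_force: [7.3, -1.2, -7.7]
finger_gap: 0.0337
gripper_force: 30.0
```

Request:
{"op": "drive_tool", "data": {"steps": [{"travel":[0,0,0.1],"roll":0,"jaw":0.25},{"travel":[0,0,0],"roll":0,"jaw":0.25}]}}

```text
t: 9.25
eef_pos: [0.4977, 0.0489, 0.169]
tcp_rot: [[0.904, 0.427, 0.002], [0.427, -0.904, -0.0], [0.001, 0.001, -1.0]]
contact_force: [9.0, -1.7, -9.6]
finger_gap: 0.0335
gripper_force: 30.0
```

Request:
{"op": "drive_tool", "data": {"steps": [{"travel":[0,0,0.1],"roll":0,"jaw":0.25},{"travel":[0,0,0],"roll":0,"jaw":0.25}]}}

```text
t: 9.42
eef_pos: [0.4977, 0.0489, 0.1698]
tcp_rot: [[0.904, 0.427, 0.001], [0.427, -0.904, -0.0], [0.001, 0.001, -1.0]]
contact_force: [9.1, -1.2, -11.6]
finger_gap: 0.0334
gripper_force: 30.0
```

Request:
{"op": "drive_tool", "data": {"steps": [{"travel":[0,0,0.1],"roll":0,"jaw":0.25},{"travel":[0,0,0],"roll":0,"jaw":0.25}]}}

```text
t: 9.58
eef_pos: [0.4977, 0.0489, 0.1707]
tcp_rot: [[0.904, 0.427, 0.001], [0.427, -0.904, -0.0], [0.001, 0.001, -1.0]]
contact_force: [9.2, -2.4, -12.4]
finger_gap: 0.0334
gripper_force: 30.0
```

Request:
{"op": "drive_tool", "data": {"steps": [{"travel":[0,0,0.1],"roll":0,"jaw":0.25},{"travel":[0,0,0],"roll":0,"jaw":0.25}]}}

```text
t: 9.75
eef_pos: [0.4977, 0.0489, 0.1716]
tcp_rot: [[0.904, 0.427, 0.001], [0.427, -0.904, -0.0], [0.001, 0.001, -1.0]]
contact_force: [9.0, -1.1, -12.0]
finger_gap: 0.0333
gripper_force: 30.0
```

Request:
{"op": "drive_tool", "data": {"steps": [{"travel":[0,0,0.1],"roll":0,"jaw":0.25},{"travel":[0,0,0],"roll":0,"jaw":0.25}]}}

```text
t: 9.92
eef_pos: [0.4977, 0.0489, 0.1724]
tcp_rot: [[0.904, 0.427, 0.001], [0.427, -0.904, -0.0], [0.001, 0.001, -1.0]]
contact_force: [10.5, -1.4, -13.3]
finger_gap: 0.033
gripper_force: 30.0
```

Request:
{"op": "drive_tool", "data": {"steps": [{"travel":[0,0,0.1],"roll":0,"jaw":0.25},{"travel":[0,0,0],"roll":0,"jaw":0.25}]}}

```text
t: 10.08
eef_pos: [0.4977, 0.0489, 0.1735]
tcp_rot: [[0.904, 0.427, 0.001], [0.427, -0.904, -0.0], [0.001, 0.001, -1.0]]
contact_force: [9.3, -1.5, -12.5]
finger_gap: 0.0331
gripper_force: 30.0
```

Three clicks so far, and the next row should bring the fourth.

Request:
{"op": "drive_tool", "data": {"steps": [{"travel":[0,0,0.1],"roll":0,"jaw":0.25},{"travel":[0,0,0],"roll":0,"jaw":0.25}]}}

```text
t: 10.25
eef_pos: [0.4978, 0.0489, 0.1758]
tcp_rot: [[0.904, 0.427, 0.001], [0.427, -0.904, -0.0], [0.001, 0.001, -1.0]]
contact_force: [4.4, -0.8, -2.4]
finger_gap: 0.0334
gripper_force: 30.0
```

Request:
{"op": "drive_tool", "data": {"steps": [{"travel":[0,0,0.1],"roll":0,"jaw":0.25},{"travel":[0,0,0],"roll":0,"jaw":0.25}]}}

```text
t: 10.42
eef_pos: [0.4977, 0.0489, 0.1766]
tcp_rot: [[0.904, 0.427, 0.001], [0.427, -0.904, -0.0], [0.001, 0.001, -1.0]]
contact_force: [5.2, -1.0, -7.2]
finger_gap: 0.0336
gripper_force: 30.0
```

Request:
{"op": "drive_tool", "data": {"steps": [{"travel":[0,0,-0.1],"roll":0,"jaw":0.25},{"travel":[0,0,0],"roll":0,"jaw":0.25}]}}

```text
t: 10.58
eef_pos: [0.4978, 0.0489, 0.1764]
tcp_rot: [[0.904, 0.427, 0.001], [0.427, -0.904, -0.0], [0.001, 0.001, -1.0]]
contact_force: [6.4, -2.0, -4.4]
finger_gap: 0.0333
gripper_force: 30.0
```

Request:
{"op": "drive_tool", "data": {"steps": [{"travel":[0,0,-0.1],"roll":0,"jaw":0.25},{"travel":[0,0,0],"roll":0,"jaw":0.25}]}}

```text
t: 10.75
eef_pos: [0.4978, 0.049, 0.1758]
tcp_rot: [[0.904, 0.427, 0.001], [0.427, -0.904, -0.0], [0.001, 0.001, -1.0]]
contact_force: [5.0, -1.8, -3.2]
finger_gap: 0.0336
gripper_force: 30.0
```

Request:
{"op": "drive_tool", "data": {"steps": [{"travel":[0,0,-0.05],"roll":0,"jaw":0.25},{"travel":[0,0,0],"roll":0,"jaw":0.25}]}}

```text
t: 10.92
eef_pos: [0.4977, 0.0489, 0.1754]
tcp_rot: [[0.904, 0.427, 0.001], [0.427, -0.904, -0.0], [0.001, 0.001, -1.0]]
contact_force: [5.1, -1.6, -3.7]
finger_gap: 0.0336
gripper_force: 30.0
```

Request:
{"op": "drive_tool", "data": {"steps": [{"travel":[0,0,-0.05],"roll":0,"jaw":0.25},{"travel":[0,0,0],"roll":0,"jaw":0.25}]}}

```text
t: 11.08
eef_pos: [0.4977, 0.049, 0.1749]
tcp_rot: [[0.904, 0.427, 0.001], [0.427, -0.904, -0.0], [0.001, 0.001, -1.0]]
contact_force: [4.7, -2.8, -2.6]
finger_gap: 0.0336
gripper_force: 30.0
```

Request:
{"op": "drive_tool", "data": {"steps": [{"travel":[0,0,-0.05],"roll":0,"jaw":0.25},{"travel":[0,0,0],"roll":0,"jaw":0.25}]}}

```text
t: 11.25
eef_pos: [0.4978, 0.049, 0.1747]
tcp_rot: [[0.904, 0.427, 0.001], [0.427, -0.904, -0.0], [0.001, 0.001, -1.0]]
contact_force: [4.1, -1.4, -0.9]
finger_gap: 0.0333
gripper_force: 30.0
```

Request:
{"op": "drive_tool", "data": {"steps": [{"travel":[0,0,-0.05],"roll":0,"jaw":0.25},{"travel":[0,0,0],"roll":0,"jaw":0.8},{"travel":[0,0,0],"roll":0,"jaw":0.8},{"travel":[0,0,0],"roll":0,"jaw":0.8},{"travel":[0,0,0],"roll":0,"jaw":0.8}]}}

```text
t: 11.67
eef_pos: [0.4965, 0.0494, 0.1731]
tcp_rot: [[0.904, 0.427, -0.002], [0.427, -0.904, 0.001], [-0.002, -0.001, -1.0]]
contact_force: [-0.5, 0.4, -0.4]
finger_gap: 0.055
gripper_force: 0.0
```

Request:
{"op": "drive_tool", "data": {"steps": [{"travel":[0,0,0],"roll":0,"jaw":0.8},{"travel":[0,0,0],"roll":0,"jaw":0.8},{"travel":[0,0,0],"roll":0,"jaw":0.8},{"travel":[0,0,0],"roll":0,"jaw":0.8},{"travel":[0,0,0],"roll":0,"jaw":0.8}]}}

```text
t: 12.08
eef_pos: [0.4973, 0.0492, 0.1736]
tcp_rot: [[0.904, 0.427, -0.0], [0.427, -0.904, 0.0], [-0.0, -0.0, -1.0]]
contact_force: [-1.1, -0.1, -0.1]
finger_gap: 0.0757
gripper_force: 0.0
```

Request:
{"op": "drive_tool", "data": {"steps": [{"travel":[0,0,1.5],"roll":0,"jaw":0.8},{"travel":[0,0,2.5],"roll":0,"jaw":0.8},{"travel":[0,0,2.5],"roll":0,"jaw":0.8},{"travel":[0,0,1.5],"roll":0,"jaw":0.8},{"travel":[0,0,0],"roll":0,"jaw":0}], "force": 10}}

```text
t: 12.5
eef_pos: [0.4994, 0.0491, 0.2583]
tcp_rot: [[0.904, 0.427, 0.008], [0.427, -0.904, -0.0], [0.007, 0.003, -1.0]]
contact_force: [0.5, -0.7, 0.6]
finger_gap: 0.0733
gripper_force: 0.0
```

Request:
{"op": "drive_tool", "data": {"steps": [{"travel":[0,0,0],"roll":0,"jaw":0},{"travel":[0,0,0],"roll":0,"jaw":0},{"travel":[0,0,0],"roll":0,"jaw":0},{"travel":[0,0,0],"roll":0,"jaw":0},{"travel":[0,0,0],"roll":0,"jaw":0}]}}

```text
t: 12.92
eef_pos: [0.4968, 0.0491, 0.2523]
tcp_rot: [[0.904, 0.427, -0.002], [0.427, -0.904, 0.0], [-0.002, -0.001, -1.0]]
contact_force: [0.8, 0.5, -0.0]
finger_gap: 0.0412
gripper_force: 0.0
```

Request:
{"op": "drive_tool", "data": {"steps": [{"travel":[0,0,0],"roll":0,"jaw":0},{"travel":[0,0,0],"roll":0,"jaw":0},{"travel":[0,0,0],"roll":0,"jaw":0},{"travel":[0,0,0],"roll":0,"jaw":0},{"travel":[0,0,0],"roll":0,"jaw":0}]}}

```text
t: 13.33
eef_pos: [0.4973, 0.0491, 0.2537]
tcp_rot: [[0.904, 0.427, 0.0], [0.427, -0.904, -0.0], [0.0, 0.0, -1.0]]
contact_force: [-0.1, 0.5, -0.2]
finger_gap: 0.0085
gripper_force: 0.0
```

Run:
```python
from h import *
s=bot.read_state(); print({k:np.round(s[k],4).tolist() for k in ['t','eef_pos','contact_force','finger_gap']})
for c in ('wrist','top','side'):
    m=bot.camera_model(c); p,d=bot.grab_frame(c)
    if c!='top': cv2.imwrite(f'pics/{c}3.png',p)
    T=np.linalg.inv(m['world_to_cam']); K=np.array(m['camera_matrix']);D=np.array(m['distortion'])
    v,u=np.mgrid[:384,:512]
    n=cv2.undistortPoints(np.stack([u,v],-1).reshape(-1,1,2).astype(np.float64),K,D).reshape(-1,2)
    z=d.reshape(-1,1); P=(np.c_[n*z,z])@T[:3,:3].T+T[:3,3]
    Q=P[(z[:,0]>0)&(np.hypot(P[:,0]-.4975,P[:,1]-.049)<.02)&(P[:,2]>.15)&(P[:,2]<.225)]
    h,e=np.histogram(Q[:,2],np.arange(.15,.226,.004)); print(c,[(round(a,3),int(b)) for a,b in zip(e,h) if b])
```

```text
{'t': 13.3333, 'eef_pos': [0.4973, 0.0491, 0.2537], 'contact_force': [-0.1179, 0.4825, -0.1663], 'finger_gap': 0.0085}
wrist [(np.float64(0.162), 42), (np.float64(0.166), 48), (np.float64(0.17), 59), (np.float64(0.174), 56), (np.float64(0.178), 65), (np.float64(0.182), 278), (np.float64(0.186), 376), (np.float64(0.19), 25), (np.float64(0.194), 51), (np.float64(0.198), 118), (np.float64(0.202), 588)]
top [(np.float64(0.162), 5), (np.float64(0.166), 6), (np.float64(0.17), 4), (np.float64(0.174), 6), (np.float64(0.178), 3), (np.float64(0.182), 18), (np.float64(0.186), 24), (np.float64(0.19), 2), (np.float64(0.194), 1), (np.float64(0.198), 1), (np.float64(0.202), 2)]
side [(np.float64(0.15), 11), (np.float64(0.154), 13), (np.float64(0.158), 2), (np.float64(0.162), 25), (np.float64(0.166), 25), (np.float64(0.17), 27), (np.float64(0.174), 28), (np.float64(0.178), 26), (np.float64(0.182), 52), (np.float64(0.186), 33), (np.float64(0.19), 12), (np.float64(0.194), 20), (np.float64(0.198), 25), (np.float64(0.202), 40)]
```

View pics/side3.png

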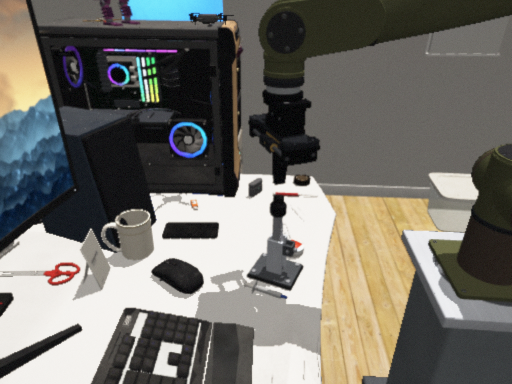

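The side view shows the prop raised, with the knob at pixel (278,208) and the closed fingers just above it at (279,178). Bystanders look the same as before. Depth puts the knob top near 0.186, about 32 mm up, and the cushion top near 0.203.

Request:
{"op": "drive_tool", "data": {"steps": [{"travel":[0,0,-1],"roll":0,"jaw":0},{"travel":[0,0,-1],"roll":0,"jaw":0},{"travel":[0,0,-0.4],"roll":0,"jaw":0},{"travel":[0,0,0],"roll":0,"jaw":0},{"travel":[0,0,0],"roll":0,"jaw":0}]}}

```text
t: 13.9
eef_pos: [0.4968, 0.0491, 0.2287]
tcp_rot: [[0.904, 0.427, -0.002], [0.427, -0.904, 0.0], [-0.002, -0.001, -1.0]]
contact_force: [0.4, -0.4, 0.8]
finger_gap: 0.0005
gripper_force: 0.0
```

Request:
{"op": "drive_tool", "data": {"steps": [{"travel":[0,0,0],"roll":0,"jaw":0},{"travel":[0,0,0],"roll":0,"jaw":0},{"travel":[0,0,0],"roll":0,"jaw":0},{"travel":[0,0,0],"roll":0,"jaw":0}]}}

```text
t: 14.23
eef_pos: [0.4975, 0.0491, 0.2301]
tcp_rot: [[0.904, 0.427, 0.001], [0.427, -0.904, 0.0], [0.001, 0.0, -1.0]]
contact_force: [0.1, -0.8, 0.1]
finger_gap: 0.0005
gripper_force: 0.0
```

Request:
{"op": "drive_tool", "data": {"steps": [{"travel":[0,0,-0.1],"roll":0,"jaw":0},{"travel":[0,0,0],"roll":0,"jaw":0},{"travel":[0,0,-0.1],"roll":0,"jaw":0},{"travel":[0,0,0],"roll":0,"jaw":0},{"travel":[0,0,0],"roll":0,"jaw":0}]}}

```text
t: 14.65
eef_pos: [0.4972, 0.0491, 0.2275]
tcp_rot: [[0.904, 0.427, -0.0], [0.427, -0.904, 0.0], [-0.0, -0.0, -1.0]]
contact_force: [-0.0, 0.6, 0.3]
finger_gap: 0.0003
gripper_force: 0.0
```

Request:
{"op": "drive_tool", "data": {"steps": [{"travel":[0,0,-0.1],"roll":0,"jaw":0},{"travel":[0,0,0],"roll":0,"jaw":0},{"travel":[0,0,-0.1],"roll":0,"jaw":0},{"travel":[0,0,0],"roll":0,"jaw":0}]}}

```text
t: 14.98
eef_pos: [0.4972, 0.0491, 0.2254]
tcp_rot: [[0.904, 0.427, -0.0], [0.427, -0.904, 0.0], [-0.0, -0.0, -1.0]]
contact_force: [-0.0, -0.8, -0.6]
finger_gap: 0.0003
gripper_force: 0.0
```

Request:
{"op": "drive_tool", "data": {"steps": [{"travel":[0,0,-0.1],"roll":0,"jaw":0},{"travel":[0,0,0],"roll":0,"jaw":0},{"travel":[0,0,-0.1],"roll":0,"jaw":0},{"travel":[0,0,0],"roll":0,"jaw":0}]}}

```text
t: 15.32
eef_pos: [0.4972, 0.0491, 0.2235]
tcp_rot: [[0.904, 0.427, -0.0], [0.427, -0.904, 0.0], [-0.0, -0.0, -1.0]]
contact_force: [0.2, -0.5, -0.6]
finger_gap: 0.0006
gripper_force: 0.0
```

Request:
{"op": "drive_tool", "data": {"steps": [{"travel":[0,0,-0.05],"roll":0,"jaw":0},{"travel":[0,0,0],"roll":0,"jaw":0},{"travel":[0,0,-0.05],"roll":0,"jaw":0},{"travel":[0,0,0],"roll":0,"jaw":0}]}}

```text
t: 15.65
eef_pos: [0.4973, 0.0491, 0.2226]
tcp_rot: [[0.904, 0.427, -0.0], [0.427, -0.904, -0.0], [-0.0, -0.0, -1.0]]
contact_force: [0.2, -1.0, -0.0]
finger_gap: 0.0004
gripper_force: 0.0
```

Request:
{"op": "drive_tool", "data": {"steps": [{"travel":[0,0,-0.05],"roll":0,"jaw":0},{"travel":[0,0,0],"roll":0,"jaw":0},{"travel":[0,0,0],"roll":0,"jaw":0}]}}

```text
t: 15.9
eef_pos: [0.4973, 0.0491, 0.2221]
tcp_rot: [[0.904, 0.427, -0.0], [0.427, -0.904, 0.0], [-0.0, -0.0, -1.0]]
contact_force: [0.8, 0.7, -0.5]
finger_gap: 0.0003
gripper_force: 0.0
```

Request:
{"op": "drive_tool", "data": {"steps": [{"travel":[0,0,-0.05],"roll":0,"jaw":0},{"travel":[0,0,0],"roll":0,"jaw":0},{"travel":[0,0,0],"roll":0,"jaw":0}]}}

```text
t: 16.15
eef_pos: [0.4974, 0.0491, 0.2218]
tcp_rot: [[0.904, 0.427, 0.0], [0.427, -0.904, 0.0], [0.0, 0.0, -1.0]]
contact_force: [-0.4, -0.5, 0.6]
finger_gap: 0.0002
gripper_force: 0.2
```

Request:
{"op": "drive_tool", "data": {"steps": [{"travel":[0,0,-0.05],"roll":0,"jaw":0},{"travel":[0,0,0],"roll":0,"jaw":0},{"travel":[0,0,0],"roll":0,"jaw":0}]}}

```text
t: 16.4
eef_pos: [0.4974, 0.0491, 0.2216]
tcp_rot: [[0.904, 0.427, 0.0], [0.427, -0.904, -0.0], [0.0, 0.0, -1.0]]
contact_force: [-0.8, -0.6, 2.7]
finger_gap: 0.0006
gripper_force: 1.3
```

Request:
{"op": "drive_tool", "data": {"steps": [{"travel":[0,0,-0.05],"roll":0,"jaw":0},{"travel":[0,0,0],"roll":0,"jaw":0},{"travel":[0,0,0],"roll":0,"jaw":0}]}}

```text
t: 16.65
eef_pos: [0.4974, 0.0492, 0.2213]
tcp_rot: [[0.904, 0.427, 0.0], [0.427, -0.904, -0.0], [0.0, 0.0, -1.0]]
contact_force: [-2.1, 0.9, 6.1]
finger_gap: 0.0007
gripper_force: 2.6
```

Request:
{"op": "drive_tool", "data": {"steps": [{"travel":[0,0,-0.05],"roll":0,"jaw":0},{"travel":[0,0,0],"roll":0,"jaw":0},{"travel":[0,0,0],"roll":0,"jaw":0}]}}

```text
t: 16.9
eef_pos: [0.4975, 0.0491, 0.2211]
tcp_rot: [[0.904, 0.427, 0.001], [0.427, -0.904, -0.0], [0.0, 0.0, -1.0]]
contact_force: [-2.5, 0.1, 7.6]
finger_gap: 0.0001
gripper_force: 3.3
```

Request:
{"op": "drive_tool", "data": {"steps": [{"travel":[0,0,-0.05],"roll":0,"jaw":0},{"travel":[0,0,0],"roll":0,"jaw":0},{"travel":[0,0,0],"roll":0,"jaw":0}]}}

```text
t: 17.15
eef_pos: [0.4975, 0.0491, 0.2209]
tcp_rot: [[0.904, 0.427, 0.001], [0.427, -0.904, -0.0], [0.001, 0.0, -1.0]]
contact_force: [-3.1, -0.2, 8.4]
finger_gap: 0.0004
gripper_force: 4.0
```

Request:
{"op": "drive_tool", "data": {"steps": [{"travel":[0,0,-0.05],"roll":0,"jaw":0},{"travel":[0,0,0],"roll":0,"jaw":0},{"travel":[0,0,0],"roll":0,"jaw":0}]}}

```text
t: 17.4
eef_pos: [0.4975, 0.0491, 0.2208]
tcp_rot: [[0.904, 0.427, 0.001], [0.427, -0.904, -0.0], [0.001, 0.0, -1.0]]
contact_force: [-3.6, -0.1, 9.2]
finger_gap: 0.0003
gripper_force: 4.6
```

Request:
{"op": "drive_tool", "data": {"steps": [{"travel":[0,0,-0.05],"roll":0,"jaw":0},{"travel":[0,0,0],"roll":0,"jaw":0},{"travel":[0,0,0],"roll":0,"jaw":0}]}}

```text
t: 17.65
eef_pos: [0.4975, 0.0491, 0.2206]
tcp_rot: [[0.904, 0.427, 0.001], [0.427, -0.904, -0.0], [0.001, 0.0, -1.0]]
contact_force: [-5.6, -0.3, 11.0]
finger_gap: 0.0007
gripper_force: 5.2
```

Request:
{"op": "drive_tool", "data": {"steps": [{"travel":[0,0,-0.05],"roll":0,"jaw":0},{"travel":[0,0,0],"roll":0,"jaw":0},{"travel":[0,0,0],"roll":0,"jaw":0}]}}

```text
t: 17.9
eef_pos: [0.4975, 0.0491, 0.2204]
tcp_rot: [[0.904, 0.427, 0.001], [0.427, -0.904, -0.0], [0.001, 0.001, -1.0]]
contact_force: [-4.9, -0.1, 12.3]
finger_gap: 0.0003
gripper_force: 5.9
```

Request:
{"op": "drive_tool", "data": {"steps": [{"travel":[0,0,0],"roll":0,"jaw":0},{"travel":[0,0,0],"roll":0,"jaw":0},{"travel":[0,0,0],"roll":0,"jaw":0},{"travel":[0,0,0],"roll":0,"jaw":0},{"travel":[0,0,0],"roll":0,"jaw":0}]}}

```text
t: 18.32
eef_pos: [0.4975, 0.0491, 0.2204]
tcp_rot: [[0.904, 0.427, 0.001], [0.427, -0.904, -0.0], [0.001, 0.0, -1.0]]
contact_force: [-5.2, -0.1, 11.4]
finger_gap: 0.0004
gripper_force: 5.9
```

The cushion held about 12 N for over 0.4 s, so I'm lifting off.

Request:
{"op": "drive_tool", "data": {"steps": [{"travel":[0,0,0.3],"roll":0,"jaw":0},{"travel":[0,0,0.5],"roll":0,"jaw":0},{"travel":[0,0,2],"roll":0,"jaw":0},{"travel":[0,0,3],"roll":0,"jaw":0},{"travel":[0,0,2],"roll":0,"jaw":0}]}}

```text
t: 18.73
eef_pos: [0.4974, 0.0491, 0.2972]
tcp_rot: [[0.904, 0.427, 0.0], [0.427, -0.904, 0.0], [0.0, 0.0, -1.0]]
contact_force: [1.6, 0.6, 0.2]
finger_gap: -0.0001
gripper_force: 0.0
```

Request:
{"op": "drive_tool", "data": {"steps": [{"travel":[0,0,0],"roll":0,"jaw":0},{"travel":[0,0,0],"roll":0,"jaw":0},{"travel":[0,0,0],"roll":0,"jaw":0},{"travel":[0,0,0],"roll":0,"jaw":0},{"travel":[0,0,0],"roll":0,"jaw":0}]}}

```text
t: 19.15
eef_pos: [0.4966, 0.0491, 0.2941]
tcp_rot: [[0.904, 0.427, -0.003], [0.427, -0.904, 0.0], [-0.003, -0.001, -1.0]]
contact_force: [-0.5, -1.0, 0.7]
finger_gap: 0.0004
gripper_force: 0.0
```

Run:
```python
from h import *
s=bot.read_state(); print({k:np.round(s[k],4).tolist() for k in ['t','eef_pos','contact_force']})
spots('side',['knob','cushion_foot'])
print(bot.finish_job())
```

```text
{'t': 19.15, 'eef_pos': [0.4966, 0.0491, 0.2941], 'contact_force': [-0.5121, -1.001, 0.6552]}
side knob [([0.4976, 0.0575, 0.1685], 0.91)]
side cushion_foot []
the job is handed in; nothing more can be done
None
```

I raised the prop four clicks (about 32 mm) so it rests on the fourth notch, let go of the knob, pressed the cushion with about 12 N, then lifted clear and handed the job in at about 19 s; no verdict came back.

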